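# Fetch the rover's battery pack from behind the containers

## Task

Take the aerosol can, the square bottle and the solvent tin out of the front pockets of the steel caddy and stand all three on the rubber mat; then take the battery pack from the step behind them and lower it, without dropping it, into the battery tray on top of the rover. Once the pack is in, put the three containers back, upright, each into the pocket it came from; keep them from falling over, and leave the mug, the multimeter and the solder reel where they are.

Things in the scene. Friction and masses are not known exactly. Their poses are not given: they have to be found in the camera images.
- can: Aerosol can: round, bare metal with a pale paper band, 46 mm diameter, 118 mm to its shoulder, narrower white cap on top (31 mm diameter), 150 mm tall in all, about 0.26 kg. Origin: centre of its underside, z up along the can.
- bottle: Square white plastic bottle, 44 x 44 mm, straight sides to 112 mm, black screw cap (26 mm diameter) on its middle, 138 mm tall in all, about 0.22 kg. Origin: centre of its underside; x and y square to its sides, z up.
- tin: Flat rectangular steel solvent tin, 34 mm along its x and 46 mm along its y, straight sides to 122 mm, small black cap (19 mm diameter) off-centre by 10 mm to +y, 136 mm tall in all, about 0.28 kg. Origin: centre of its underside, z up.
- pack: Battery pack: plastic slab, black ends, grey middle, 44 (x) x 130 (y) x 38 mm high, 0.38 kg. Either way round is right. Origin: centre of underside. It lies on the caddy's step (near caddy x = 14, y = 0 mm), long side parallel to the row of containers and about 10 mm behind them: a finger fits in front of it only when they are gone.
- caddy: Grey steel caddy, fixed, 151 (x) x 196 mm (y). Origin: centre of underside; x points from front row to back. Front: three pockets 62 x 62 mm, centres x = -40, y = -64, 0, +64; floor 3 mm, lips and dividers 11 mm above the bench; one container in each, in any order, its axes within 0.1 rad of the caddy's. Back: step 20 mm high, x = -9 to 75, rear open, end cheeks 28 mm high.
- rover: Four-wheeled rover on a wooden stand, fixed, 159 (x) x 210 mm (y). Origin: on the bench below the centre of its black battery tray. Tray floor z = 68 mm, inside 60 (x) x 146 mm (y); end walls and corner lips (outer 31 mm of the long sides) rise 12 mm, mid-sides open for fingers. Wheel tops z = 71, sensor board at the +y end to z = 93. Pack's y goes along rover's y.
- mat: Black rubber bench mat, fixed, 140 mm along its x, 220 mm along its y, 3 mm thick: the side area. Origin: centre of its underside, z up. The solder reel occupies a place along its +x edge; the -x half is free.
- reel: Solder reel lying flat on the mat, 55 mm diameter, 36 mm high, grey flanges. Origin: centre of its underside. Leave it alone.
- mug: Red mug holding screwdrivers, 82 mm diameter, handle to its +y reaching 71 mm from the axis, 190 mm tall to the tips of the screwdrivers. Origin: centre of its underside. Leave it alone.
- meter: Orange handheld multimeter lying on its back, 78 x 150 mm, 44 mm high. Origin: centre of its underside. Leave it alone.

How it is judged:
On the way, in this order (a step that is already met when the one before it is completed fails the run):
1. the can, the bottle and the tin all stand upright on the rubber mat (x of can in the frame of mat between -0.07 and 0.07 m and y of can in the frame of mat between -0.11 and 0.11 m and z of each of can, bottle, tin in the frame of mat below 0.009 m and angle between each of can, bottle, tin's own z axis and vertical below 0.1 rad and linear speed of each of can, bottle, tin below 0.03 m/s and x of bottle in the frame of mat between -0.07 and 0.07 m and y of bottle in the frame of mat between -0.11 and 0.11 m and x of tin in the frame of mat between -0.07 and 0.07 m and y of tin in the frame of mat between -0.11 and 0.11 m), for 0.2 s.
2. the battery pack is seated in the rover's tray while the three containers still stand on the mat (all of step 1 and horizontal distance between pack and rover below 0.015 m and z of pack in the frame of rover between 0.064 and 0.073 m and angle between pack's own z axis and vertical below 0.06 rad and angle between the y axis of pack and the y axis of rover, either way round below 0.25 rad and linear speed of pack below 0.02 m/s), for 0.2 s.
At the end, for the whole second after the job is handed in: The battery pack lies flat on the floor of the rover's tray, within 15 mm of its centre and 0.25 rad of its length; the can, the bottle and the tin each stand upright within 20 mm of where they stood at the start, that is in their own pockets; all at rest (horizontal distance between pack and rover below 0.015 m and z of pack in the frame of rover between 0.064 and 0.073 m and angle between each of pack, can, bottle, tin's own z axis and vertical below 0.06 rad and angle between the y axis of pack and the y axis of rover, either way round below 0.25 rad and linear speed of each of pack, can, bottle, tin below 0.02 m/s and distance of each of can, bottle, tin from where it was at the start of the episode below 0.02 m); the robot touches nothing.
It fails at once if the can, the bottle or the tin falls over (angle between any of can, bottle, tin's own z axis and vertical above 0.6 rad).
It fails at once if the pack is let go more than 20 mm above the tray's floor (horizontal distance between pack and rover below 0.09 m and z of pack in the frame of rover above 0.088 m and contact force between the fingers and pack below 0.05 N).
It fails at once if the mug is moved by more than 25 mm (distance of mug from where it was at the start of the episode above 0.025 m).
It fails at once if the multimeter is moved by more than 25 mm (distance of meter from where it was at the start of the episode above 0.025 m).
It fails at once if the solder reel is moved by more than 25 mm (distance of reel from where it was at the start of the episode above 0.025 m).
It also fails if it takes over 147 s, if anything falls off the work surface, if the arm or the gripper's body presses on something with over 40 N, if the wrist force passes 120 N, or if a joint passes its speed limit or range.

## Robot

A 6-joint arm with a two-finger parallel gripper is mounted at the origin on the work surface. World frame = base frame: x ahead of the robot, y to its left, z up, the work surface at z = 0. Lengths are in m, angles in rad, forces in N, time in s.
With the tool pointing down it reaches from about 0.25 to 0.725 m from the base axis. Payload 4 kg.
Tool frame: the origin (TCP) lies midway between the tips of the shut fingers; the grasp point (between the pads) lies 19 mm behind it (bot.grip_point_offset is the distance from the TCP to the grasp point, in m); z points along the fingers, y is the line along which they close (so a half turn about z gives the same grasp; the last joint's range is limited). The gripper opens to 85 mm and grips with 20 to 120 N. Pads are 22 mm wide; open, the fingers measure 114 mm over their backs; the gripper's body (76 mm by 85 mm) begins 54 mm behind the grasp point. The pads swing forward as they close: fully open they stand 13 mm farther back than shut.
Start: joints at [-1.261, 0.241, 0.005, 1.335, 0, 1.571], TCP at [0.152, -0.476, 0.231] pointing down, gripper open.
Joint ranges: [-2.72, 2.72], [-1.05, 1.87], [-1.09, 1.28], [-1.99, 2.15], [-1.42, 1.44], [-3.14, 3.14]. Speed limits (rad/s): [2.79, 2.79, 3.14, 3.14, 3.14, 3.14].

## Interface

Orientations are given as a unit quaternion [x, y, z, w].
In Python, from workcell import bot gives the robot as it stands.
- The arm moves only by the tool step_arm, never from a script. Its argument "targets" is text: rows parted by semicolons, each of 7 numbers parted by spaces: the opening, from -1 (shut) to 1 (fully open), so that 0 is half open, then the shift along the world's x, y, z normalised to -1 to 1, where 1 is 0.5 m, then the turn, a rotation vector about the world's x, y, z normalised to -1 to 1, where 1 is pi/4 rad. In form: gripper x y z wx wy wz; .... A call has 1 to 10 rows; each row is the pose to reach, as a shift and turn from the pose commanded when the call began; what a row does not reach only later rows make up. A row lasts 1/12 s, in which the tool goes at most 41.7 mm and 7.16 degrees, less where a joint would pass 70% of its speed; a pose out of reach is approached as far as the arm can. A call with a number of a shift or a turn outside -1 to 1 is refused whole. A call with a gripper value outside its range is refused whole. The fingers move at their own pace and stop on an object; the grip force is fixed at half the most. Time passes only in rows, so rows that repeat a pose let the fingers close. It gives the time, the measured TCP pose, the force, the opening and the grip force at its end, in the units of the state.
- bot.get_obs(): the state, without advancing time (a new reading comes with each control period).
- bot.camera(name): name is "scene" or "top" or "wrist"; returns the picture (420x560x3 uint8, red, green, blue); there is no depth.
- bot.camera_info(name): a dict with "vertical_fov" (degrees; the focal length in pixels is half the picture's height over the tangent of half this angle, whatever the lens; pixels are square), "cx", "cy" (the principal point, pixels), "pose" (4x4, takes a point from camera to world coordinates). Camera axes: x right, y up, looking along -z (the intrinsics and any distortion apply to the point x, -y, -z); pixel columns grow to the right and rows downward; lengths in m; the calibration is good to about 2 mm. A picture is of the moment at which its call begins: read the wrist's pose just before it. camera_info takes no time and is no camera call; for the wrist camera it gives the pose at the moment of the call.
- bot.job_done(): hands the job in; it is judged then, once.
The state is a dict: "clock": time; "joint_pos": joint angles; "joint_vel": joint speeds; "tau": joint torques, N m; "eef_pos": TCP position; "tool_rot": TCP orientation; "ft_force": force on the tool from outside, world axes, zero at the start; "ft_torque": the same for the moment, N m; "grip_width": finger opening in m; "grasp_force": force on a finger pad.
Only numpy, scipy, OpenCV 4.12 (cv2) and the standard library are available. Lean on these libraries where they do the work, as an engineer would, in place of code of your own. Each camera call takes 0.05 s, during which the arm holds its last target. There are 200 camera calls.

## Working session

There is one attempt and no reset: what is moved stays moved. The work goes in short steps, Python scripts to look and compute and a tool call to move; the robot and the scene stay as the last step left them, time stands still between calls to the robot, and variables do not carry over. Pictures are saved under pics/ and viewed, at most 14 in all, crops included, and the job is handed in when it is done.

Besides the shell and the picture viewer there is one more tool, called after ">>>" as a command line: name --argument value ..., lists and objects as JSON in quotes. step_arm: Moves the arm, as the interface text tells. Scaled input: -1 to 1 covers 0.5 m each way for a shift and pi/4 rad each way for a turn. Its arguments: {"type":"object","properties":{"targets":{"type":"string"}},"required":["targets"]}

```bash
mkdir -p pics; ls
python3 - <<'E'
from workcell import bot
import cv2
for n in ("scene","top"):
    i=bot.camera_info(n); print(n,i)
    cv2.imwrite(f"pics/{n}0.png",bot.camera(n)[:,:,::-1])
print(bot.get_obs())
E
```

```text
pics
scene {'vertical_fov': 42.8713718339105, 'cx': 282.62309595435784, 'cy': 204.3525336200165, 'pose': array([[-0.75321993, -0.46368185,  0.46653926,  1.12329218],
       [ 0.65775209, -0.53600414,  0.52920861,  0.61890387],
       [ 0.00468255,  0.70547764,  0.70871671,  0.90325451],
       [ 0.        ,  0.        ,  0.        ,  1.        ]])}
top {'vertical_fov': 43.59318462289966, 'cx': 277.00173155027665, 'cy': 205.2972631052865, 'pose': array([[ 0.00362682,  0.98411414, -0.17749986,  0.32962407],
       [-0.99998762,  0.00296428, -0.00399768, -0.0101317 ],
       [-0.00340801,  0.17751216,  0.98411271,  1.31957278],
       [ 0.        ,  0.        ,  0.        ,  1.        ]])}
{'clock': 0.1, 'joint_pos': array([-1.26098040e+00,  2.41337220e-01,  3.85093271e-03,  1.33521349e+00,
        1.43938065e-05,  1.57078503e+00]), 'joint_vel': array([ 5.88415410e-04, -2.78568156e-03,  2.59219212e-03, -1.70543483e-04,
       -8.44151811e-04, -4.67448231e-05]), 'tau': array([-1.51537497e-03, -3.73137403e+01,  2.53010112e+01,  1.08386434e-02,
       -1.68885090e-04, -7.12152257e-07]), 'eef_pos': array([ 0.15227048, -0.47564578,  0.23049914]), 'tool_rot': array([ 9.88024418e-01,  1.54294666e-01, -1.39724769e-04, -9.41439680e-04]), 'ft_force': array([-0.28441448,  0.04089891, -1.08243424]), 'ft_torque': array([ 0.03258581, -0.00081852, -0.01890903]), 'grasp_force': 0.0, 'grip_width': 0.08525681247942823}
```

View pics/scene0.png

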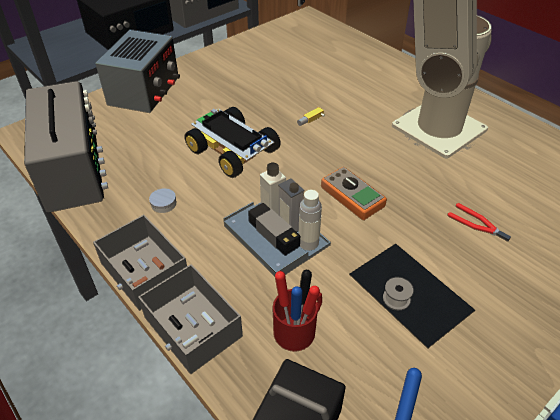

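View pics/top0.png

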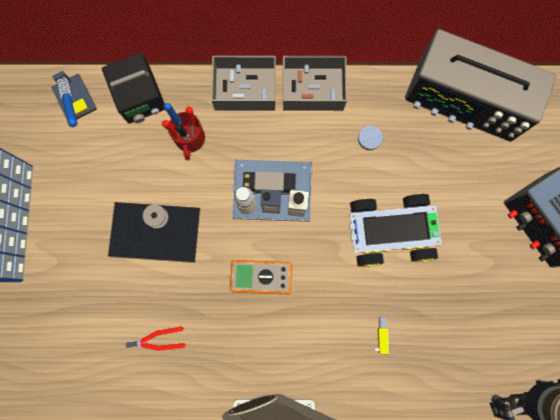

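The top view shows the can (244,198), tin (270,202) and bottle (298,202) in the caddy at (272,190). The mat is at (154,232), the rover tray at (396,228), the meter at (261,277) and the mug at (187,131).

```bash
cat > h.py <<'E'
import numpy as np, cv2
from workcell import bot
def ray(n,u,v,z,info=None):
    i=info or bot.camera_info(n); f=210/np.tan(np.radians(i["vertical_fov"])/2)
    P=i["pose"]; d=P[:3,:3]@np.array([(u-i["cx"])/f,-(v-i["cy"])/f,-1.]); o=P[:3,3]
    return o+d*(z-o[2])/d[2]
def proj(n,p,info=None):
    i=info or bot.camera_info(n); f=210/np.tan(np.radians(i["vertical_fov"])/2)
    P=i["pose"]; c=P[:3,:3].T@(np.array(p)-P[:3,3])
    return np.array([i["cx"]+f*c[0]/-c[2], i["cy"]+f*c[1]/c[2]])
E
python3 - <<'E'
from h import *
np.set_printoptions(precision=4,suppress=True)
im=cv2.imread("pics/top0.png")
for nm,(x0,y0,x1,y1) in dict(mat=(95,190,215,275),).items():
    m=(im[y0:y1,x0:x1].max(2)<60).astype(np.uint8)
    c=max(cv2.findContours(m,0,2)[0],key=cv2.contourArea)
    b=cv2.boxPoints(cv2.minAreaRect(c))+[x0,y0]
    w=np.array([ray("top",*p,0.003)[:2] for p in b]); print(nm,b,w,w.mean(0),np.linalg.norm(np.diff(w,axis=0),axis=1))
for n,u,v,z in [("can cap",244,192,.15),("tin",268,196,.136),("bot",299,197,.138),("pack",270,181,.058),("tray",396,228,.068),("mug",187,131,.09),("meter",261,277,.044),("reel",154,216,.036)]: print(n,ray("top",u,v,z))
# scaled crop
cv2.imwrite("pics/c1.png",cv2.resize(im[140:280,220:450],None,fx=3.4,fy=3.4,interpolation=2))
E
```

```text
mat [[108.6964 255.3509]
 [112.4085 202.1448]
 [198.4779 208.1496]
 [194.7659 261.3558]] [[0.4383 0.4167]
 [0.574  0.4155]
 [0.5591 0.1951]
 [0.424  0.2004]] [0.4989 0.3069] [0.1357 0.2208 0.1352]
can cap [0.5711 0.0698 0.15  ]
tin [0.5647 0.0154 0.136 ]
bot [ 0.5622 -0.0557  0.138 ]
pack [0.6179 0.0125 0.058 ]
tray [ 0.5008 -0.291   0.068 ]
mug [0.7352 0.2154 0.09  ]
meter [0.384 0.033 0.044]
reel [0.5333 0.2996 0.036 ]
```

View pics/c1.png

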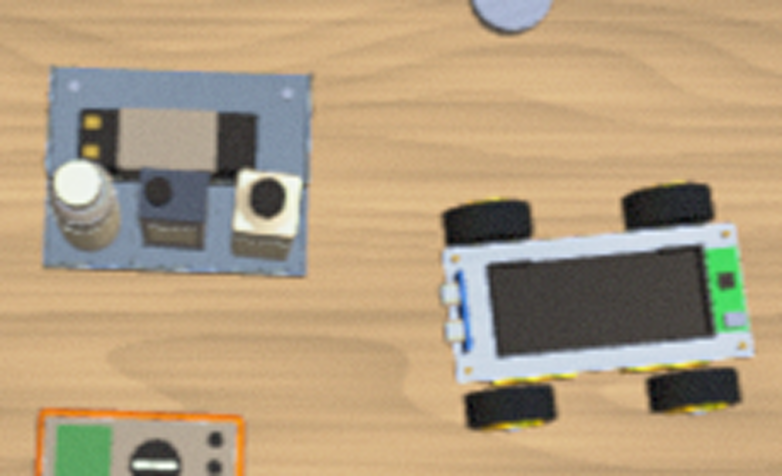

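>>> step_arm --targets "1 0.4 0.48 0.2 0 0 0.78;1 0.4 0.48 0.2 0 0 0.78;1 0.4 0.48 0.2 0 0 0.78;1 0.4 0.48 0.2 0 0 0.78;1 0.4 0.48 0.2 0 0 0.78;1 0.4 0.48 0.2 0 0 0.78;1 0.4 0.48 0.2 0 0 0.78;1 0.4 0.48 0.2 0 0 0.78;1 0.4 0.48 0.2 0 0 0.78"

```text
clock: 0.85
eef_pos: [0.3561, -0.2325, 0.3332]
tool_rot: [0.894, 0.449, 0.002, 0.001]
ft_force: [0.2, -0.8, 0.2]
grip_width: 0.0852
grasp_force: 0.0
```

>>> step_arm --targets "1 0.34 0.48 0.06 0 0 0.78;1 0.34 0.48 0.06 0 0 0.78;1 0.34 0.48 0.06 0 0 0.78;1 0.34 0.48 0.06 0 0 0.78;1 0.34 0.48 0.06 0 0 0.78;1 0.34 0.48 0.06 0 0 0.78;1 0.34 0.48 0.06 0 0 0.78;1 0.34 0.48 0.06 0 0 0.78;1 0.34 0.48 0.06 0 0 0.78;1 0.34 0.48 0.06 0 0 0.78"

```text
clock: 1.68
eef_pos: [0.522, 0.0033, 0.3603]
tool_rot: [0.72, 0.694, -0.001, -0.001]
ft_force: [0.4, -1.0, -0.6]
grip_width: 0.0851
grasp_force: 0.0
```

Run:
```python
from h import *
np.set_printoptions(precision=4,suppress=True)
# refine from first top pic: tray, caps
def c(a): return (220+a[0]/3.4,140+a[1]/3.4)
T=[ray("top",*c(p),.068)[:2] for p in [(488,266),(703,247),(713,335),(497,355)]]
print("tray",np.mean(T,0),T,np.linalg.norm(np.diff(T,axis=0),axis=1))
for n,p,z in [("can",(81,183),.153),("tincap",(158,191),.139),("bot",(266,198),.141)]: print(n,ray("top",*c(p),z)[:2])
for n,p,z in [("caddy",(52,67),.02),("",(312,75),.02),("",(305,277),.011),("",(44,268),.011),("packNW",(80,109),.058),("packNE",(257,113),.058)]: print(n,ray("top",*c(p),z)[:2])
o=bot.get_obs(); print(o["clock"],o["eef_pos"],o["tool_rot"],o["joint_pos"]); print(bot.camera_info("wrist"))
cv2.imwrite("pics/w1.png",bot.camera("wrist")[:,:,::-1])
```

```text
tray [ 0.4999 -0.2923] [array([ 0.5243, -0.2137]), array([ 0.5384, -0.3665]), array([ 0.4757, -0.3706]), array([ 0.4611, -0.2184])] [0.1535 0.0629 0.153 ]
can [0.5662 0.0699]
tincap [0.5637 0.0189]
bot [ 0.5587 -0.0538]
caddy [0.6821 0.1022]
 [ 0.6764 -0.0932]
 [ 0.5245 -0.0873]
 [0.5307 0.1061]
packNW [0.6403 0.078 ]
packNE [ 0.6377 -0.0506]
1.6833 [0.522  0.0033 0.3603] [ 0.7195  0.6945 -0.0011 -0.0005] [ 0.0068  0.2765  0.3841  1.6807 -0.0007  1.6129]
{'vertical_fov': 69.4303600027535, 'cx': 277.5174470614593, 'cy': 205.84173871627604, 'pose': array([[ 0.9994,  0.034 ,  0.0111,  0.525 ],
       [-0.0357,  0.9656,  0.2577,  0.0685],
       [-0.002 , -0.2579,  0.9662,  0.5023],
       [ 0.    ,  0.    ,  0.    ,  1.    ]])}
```

View pics/w1.png

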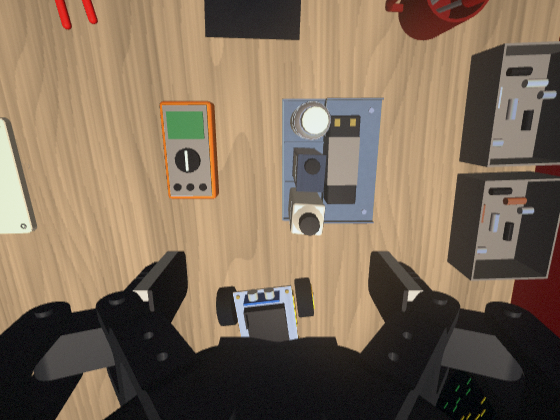

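Run:
```python
from h import *
np.set_printoptions(precision=4,suppress=True)
for n,u,v,z in [("can",315,121,.153),("tincap",312,166,.139),("bot",309,223.5,.141),("cad",283,97,.011),("",382,97,.028),("",372,222,.028),("",283,220,.011),("pack",327,115,.058),("",359,116,.058),("",327,202,.058),("",355,203,.058)]: print(n,ray("wrist",u,v,z)[:2])
im=cv2.imread("pics/w1.png"); cv2.imwrite("pics/w1c.png",cv2.resize(im[80:240,260:400],None,fx=3.7,fy=3.7,interpolation=2))
```

```text
can [0.566  0.0705]
tincap [0.5638 0.0188]
bot [ 0.5593 -0.053 ]
cad [0.534  0.1089]
 [0.6799 0.102 ]
 [ 0.6735 -0.0919]
 [ 0.5276 -0.0885]
pack [0.5941 0.0788]
 [0.6391 0.0758]
 [ 0.5947 -0.0475]
 [ 0.6371 -0.0506]
```

View pics/w1c.png

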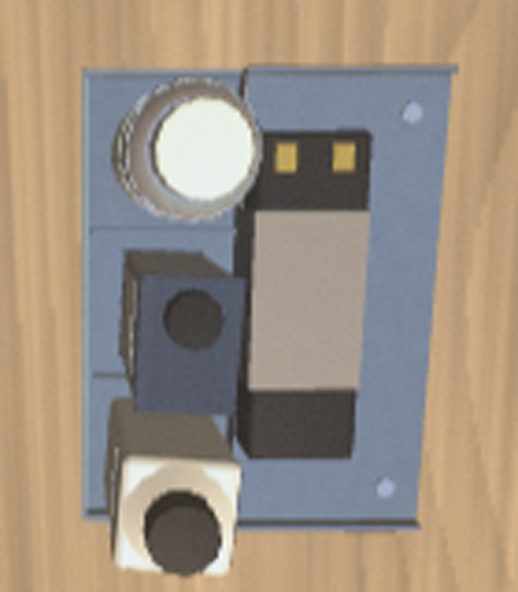

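>>> step_arm --targets "1 0.088 0.133 -0.2 0 0 0;1 0.088 0.133 -0.3 0 0 0;1 0.088 0.133 -0.3 0 0 0;1 0.088 0.133 -0.3 0 0 0;1 0.088 0.133 -0.35 0 0 0;1 0.088 0.133 -0.4 0 0 0;1 0.088 0.133 -0.45 0 0 0;1 0.088 0.133 -0.5 0 0 0;1 0.088 0.133 -0.53 0 0 0;1 0.088 0.133 -0.549 0 0 0"

```text
clock: 2.57
eef_pos: [0.5643, 0.0679, 0.0848]
tool_rot: [0.721, 0.693, -0.002, -0.001]
ft_force: [0.1, 0.1, -0.5]
grip_width: 0.0855
grasp_force: 0.0
```

>>> step_arm --targets "1 0 0 0 0 0 0;-1 0 0 0 0 0 0;-1 0 0 0 0 0 0;-1 0 0 0 0 0 0;-1 0 0 0 0 0 0;-1 0 0 0 0 0 0;-1 0 0 0 0 0 0;-1 0 0 0 0 0 0"

```text
clock: 3.23
eef_pos: [0.5672, 0.0704, 0.0888]
tool_rot: [0.72, 0.694, 0.001, 0.001]
ft_force: [-2.6, -0.4, 6.6]
grip_width: 0.0447
grasp_force: 60.6
```

>>> step_arm --targets "-1 0 0 0.04 0 0 0;-1 0 0 0.1 0 0 0;-1 0 0 0.16 0 0 0;-1 -0.01 0.03 0.16 0 0 0;-1 -0.03 0.09 0.16 0 0 0;-1 -0.05 0.15 0.16 0 0 0;-1 -0.07 0.21 0.16 0 0 0;-1 -0.09 0.27 0.16 0 0 0;-1 -0.11 0.33 0.16 0 0 0;-1 -0.13 0.39 0.16 0 0 0"

```text
clock: 4.07
eef_pos: [0.5005, 0.2666, 0.1667]
tool_rot: [0.72, 0.694, -0.0, -0.0]
ft_force: [0.2, 1.1, -3.1]
grip_width: 0.0444
grasp_force: 62.3
```

>>> step_arm --targets "-1 -0.02 0.06 0 0 0 0;-1 -0.04 0.12 0 0 0 0;-1 -0.06 0.18 0 0 0 0;-1 -0.072 0.22 0 0 0 0;-1 -0.076 0.237 -0.01 0 0 0;-1 -0.076 0.237 -0.05 0 0 0;-1 -0.076 0.237 -0.09 0 0 0;-1 -0.076 0.237 -0.12 0 0 0;-1 -0.076 0.237 -0.145 0 0 0;-1 -0.076 0.237 -0.155 0 0 0"

```text
clock: 4.9
eef_pos: [0.4625, 0.3829, 0.0888]
tool_rot: [0.72, 0.694, -0.001, -0.0]
ft_force: [-7.7, -3.1, 23.5]
grip_width: 0.0447
grasp_force: 65.0
```

>>> step_arm --targets "-1 0 0 0 0 0 0;-1 0 0 0 0 0 0"

```text
clock: 5.07
eef_pos: [0.4636, 0.3832, 0.0892]
tool_rot: [0.72, 0.694, -0.0, 0.0]
ft_force: [0.6, -0.3, -3.1]
grip_width: 0.0444
grasp_force: 62.2
```

>>> step_arm --targets "-1 0 0 -0.003 0 0 0;1 0 0 -0.003 0 0 0;1 0 0 -0.003 0 0 0;1 0 0 -0.003 0 0 0;1 0 0 0.0 0 0 0;1 0 0 0.06 0 0 0;1 0 0 0.13 0 0 0;1 0 0 0.2 0 0 0;1 0 0 0.26 0 0 0"

```text
clock: 5.82
eef_pos: [0.4637, 0.384, 0.2218]
tool_rot: [0.72, 0.694, 0.001, 0.0]
ft_force: [0.8, 0.2, 0.5]
grip_width: 0.0851
grasp_force: 0.0
```

Run:
```python
from h import *
cv2.imwrite("pics/t2.png",cv2.resize(bot.camera("top")[120:300,90:330,::-1],None,fx=3,fy=3,interpolation=2))
print(bot.get_obs()["eef_pos"])
```

```text
[0.46600604 0.38588764 0.22888083]
```

View pics/t2.png

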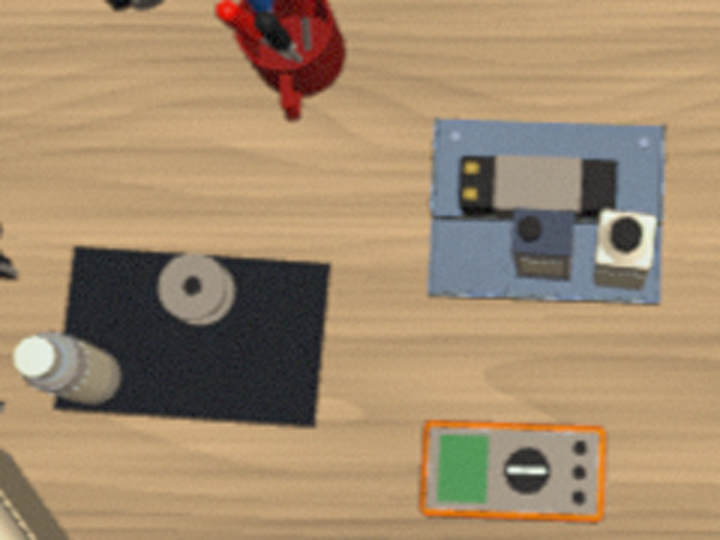

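The can stands on the mat at crop (95,378). The tin and bottle have not moved.

>>> step_arm --targets "1 0.195 -0.754 0 0 0 0;1 0.195 -0.754 0 0 0 0;1 0.195 -0.754 0 0 0 0;1 0.195 -0.754 0 0 0 0;1 0.195 -0.754 0 0 0 0;1 0.195 -0.754 0 0 0 0;1 0.195 -0.754 0 0 0 0;1 0.195 -0.754 0 0 0 0;1 0.195 -0.754 0 0 0 0;1 0.195 -0.754 0 0 0 0"

```text
clock: 6.7
eef_pos: [0.5619, 0.0015, 0.2193]
tool_rot: [0.721, 0.692, -0.0, 0.001]
ft_force: [-0.1, 0.3, -0.3]
grip_width: 0.0853
grasp_force: 0.0
```

>>> step_arm --targets "1 0 0 0 0 0 0;1 0 0 -0.06 0 0 0;1 0 0 -0.12 0 0 0;1 0 0 -0.18 0 0 0;1 0 0 -0.23 0 0 0;1 0 0 -0.27 0 0 0;1 0 0 -0.286 0 0 0;1 0 0 -0.286 0 0 0"

```text
clock: 7.37
eef_pos: [0.5589, 0.0077, 0.0741]
tool_rot: [0.719, 0.695, -0.002, -0.002]
ft_force: [-0.8, -0.8, -0.1]
grip_width: 0.0856
grasp_force: 0.0
```

>>> step_arm --targets "-1 0 0 0 0 0 0;-1 0 0 0 0 0 0;-1 0 0 0 0 0 0;-1 0 0 0 0 0 0;-1 0 0 0 0 0 0;-1 0 0 0 0 0 0;-1 0 0 0 0 0 0;-1 0 0 0 0 0 0"

```text
clock: 8.03
eef_pos: [0.5624, 0.0069, 0.078]
tool_rot: [0.72, 0.694, 0.001, 0.001]
ft_force: [-1.0, 0.5, 5.6]
grip_width: 0.0337
grasp_force: 59.4
```

>>> step_arm --targets "-1 0 0 0.04 0 0 0;-1 0 0 0.1 0 0 0;-1 0 0 0.16 0 0 0;-1 -0.01 0.03 0.16 0 0 0;-1 -0.03 0.09 0.16 0 0 0;-1 -0.05 0.15 0.16 0 0 0;-1 -0.07 0.21 0.16 0 0 0;-1 -0.09 0.27 0.16 0 0 0;-1 -0.11 0.33 0.16 0 0 0;-1 -0.13 0.39 0.16 0 0 0"

```text
clock: 8.87
eef_pos: [0.4946, 0.2027, 0.1557]
tool_rot: [0.72, 0.694, -0.001, -0.0]
ft_force: [0.3, -0.2, -2.3]
grip_width: 0.0337
grasp_force: 59.5
```

>>> step_arm --targets "-1 -0.02 0.06 0 0 0 0;-1 -0.04 0.12 0 0 0 0;-1 -0.06 0.17 0 0 0 0;-1 -0.072 0.2 0 0 0 0;-1 -0.077 0.214 -0.01 0 0 0;-1 -0.077 0.214 -0.05 0 0 0;-1 -0.077 0.214 -0.09 0 0 0;-1 -0.077 0.214 -0.12 0 0 0;-1 -0.077 0.214 -0.145 0 0 0;-1 -0.077 0.214 -0.153 0 0 0"

```text
clock: 9.7
eef_pos: [0.456, 0.3067, 0.0778]
tool_rot: [0.72, 0.694, -0.003, -0.0]
ft_force: [-7.6, -4.8, 20.7]
grip_width: 0.0336
grasp_force: 60.9
```

>>> step_arm --targets "-1 0 0 0 0 0 0;-1 0 0 0 0 0 0;-1 0 0 0 0 0 0"

```text
clock: 9.95
eef_pos: [0.4578, 0.3084, 0.0799]
tool_rot: [0.72, 0.694, 0.0, 0.0]
ft_force: [-0.4, 0.6, -2.5]
grip_width: 0.0336
grasp_force: 59.4
```

>>> step_arm --targets "-1 0 0 -0.003 0 0 0;-1 0 0 -0.004 0 0 0;1 0 0 -0.004 0 0 0;1 0 0 -0.004 0 0 0;1 0 0 -0.004 0 0 0;1 0 0 0.0 0 0 0;1 0 0 0.06 0 0 0;1 0 0 0.13 0 0 0;1 0 0 0.2 0 0 0;1 0 0 0.26 0 0 0"

```text
clock: 10.78
eef_pos: [0.4576, 0.309, 0.2124]
tool_rot: [0.72, 0.694, 0.001, 0.0]
ft_force: [1.0, 0.9, -0.4]
grip_width: 0.0852
grasp_force: 0.0
```

>>> step_arm --targets "1 0 0 0.28 0 0 0;1 0 0 0.28 0 0 0"

```text
clock: 10.95
eef_pos: [0.4567, 0.3084, 0.2948]
tool_rot: [0.72, 0.694, -0.0, -0.0]
ft_force: [1.3, 0.3, -0.2]
grip_width: 0.0855
grasp_force: 0.0
```

>>> step_arm --targets "1 0.203 -0.724 -0.16 0 0 0;1 0.203 -0.724 -0.16 0 0 0;1 0.203 -0.724 -0.16 0 0 0;1 0.203 -0.724 -0.16 0 0 0;1 0.203 -0.724 -0.16 0 0 0;1 0.203 -0.724 -0.16 0 0 0;1 0.203 -0.724 -0.16 0 0 0;1 0.203 -0.724 -0.16 0 0 0;1 0.203 -0.724 -0.16 0 0 0;1 0.203 -0.724 -0.16 0 0 0"

```text
clock: 11.78
eef_pos: [0.5592, -0.0588, 0.2117]
tool_rot: [0.722, 0.692, -0.001, 0.0]
ft_force: [-0.0, 0.1, -0.4]
grip_width: 0.0856
grasp_force: 0.0
```

>>> step_arm --targets "1 0 0 0 0 0 0;1 0 0 0 0 0 0;1 0 0 0 0 0 0"

```text
clock: 12.03
eef_pos: [0.5589, -0.0519, 0.2137]
tool_rot: [0.719, 0.695, 0.0, -0.0]
ft_force: [-0.4, 0.7, -0.1]
grip_width: 0.0856
grasp_force: 0.0
```

>>> step_arm --targets "1 0 -0.002 -0.06 0 0 0;1 0 -0.002 -0.12 0 0 0;1 0 -0.002 -0.18 0 0 0;1 0 -0.002 -0.23 0 0 0;1 0 -0.002 -0.26 0 0 0;1 0 -0.002 -0.274 0 0 0;1 0 -0.002 -0.274 0 0 0"

```text
clock: 12.62
eef_pos: [0.5577, -0.0523, 0.075]
tool_rot: [0.719, 0.695, -0.001, -0.001]
ft_force: [0.0, -0.0, 0.8]
grip_width: 0.0853
grasp_force: 0.0
```

>>> step_arm --targets "-1 0 0 0 0 0 0;-1 0 0 0 0 0 0;-1 0 0 0 0 0 0;-1 0 0 0 0 0 0;-1 0 0 0 0 0 0;-1 0 0 0 0 0 0;-1 0 0 0 0 0 0;-1 0 0 0 0 0 0"

```text
clock: 13.28
eef_pos: [0.5602, -0.0543, 0.0781]
tool_rot: [0.72, 0.694, 0.001, 0.001]
ft_force: [-1.1, -0.1, 6.4]
grip_width: 0.0438
grasp_force: 60.2
```

>>> step_arm --targets "-1 0 0 0.04 0 0 0;-1 0 0 0.1 0 0 0;-1 0 0 0.16 0 0 0;-1 -0.01 0.03 0.16 0 0 0;-1 -0.03 0.09 0.16 0 0 0;-1 -0.05 0.15 0.16 0 0 0;-1 -0.07 0.21 0.16 0 0 0;-1 -0.09 0.27 0.16 0 0 0;-1 -0.11 0.33 0.16 0 0 0;-1 -0.13 0.39 0.16 0 0 0"

```text
clock: 14.12
eef_pos: [0.4931, 0.1419, 0.1563]
tool_rot: [0.72, 0.694, 0.0, -0.0]
ft_force: [0.7, 1.7, -2.4]
grip_width: 0.0441
grasp_force: 60.0
```

>>> step_arm --targets "-1 -0.02 0.06 0 0 0 0;-1 -0.04 0.12 0 0 0 0;-1 -0.06 0.155 0 0 0 0;-1 -0.075 0.175 0 0 0 0;-1 -0.082 0.184 -0.01 0 0 0;-1 -0.082 0.184 -0.05 0 0 0;-1 -0.082 0.184 -0.09 0 0 0;-1 -0.082 0.184 -0.12 0 0 0;-1 -0.082 0.184 -0.145 0 0 0;-1 -0.082 0.184 -0.153 0 0 0"

```text
clock: 14.95
eef_pos: [0.4518, 0.2309, 0.0781]
tool_rot: [0.72, 0.694, -0.002, -0.0]
ft_force: [-8.5, -4.1, 23.8]
grip_width: 0.0439
grasp_force: 62.4
```

>>> step_arm --targets "-1 0 0 0 0 0 0;-1 0 0 0 0 0 0;-1 0 0 -0.002 0 0 0"

```text
clock: 15.2
eef_pos: [0.4537, 0.2324, 0.0791]
tool_rot: [0.72, 0.694, 0.001, 0.0]
ft_force: [-0.3, 0.8, -2.2]
grip_width: 0.044
grasp_force: 60.1
```

>>> step_arm --targets "-1 0 0 -0.003 0 0 0;-1 0 0 -0.003 0 0 0;1 0 0 -0.003 0 0 0;1 0 0 -0.003 0 0 0;1 0 0 -0.003 0 0 0;1 0 0 0.0 0 0 0;1 0 0 0.06 0 0 0;1 0 0 0.13 0 0 0;1 0 0 0.2 0 0 0;1 0 0 0.26 0 0 0"

```text
clock: 16.03
eef_pos: [0.4531, 0.2329, 0.2109]
tool_rot: [0.72, 0.694, 0.001, 0.0]
ft_force: [0.8, 0.3, -0.1]
grip_width: 0.0855
grasp_force: 0.0
```

>>> step_arm --targets "1 0.2 -0.3 0 0 0 0;1 0.2 -0.3 0 0 0 0;1 0.2 -0.3 0 0 0 0;1 0.2 -0.3 0 0 0 0;1 0.2 -0.3 0 0 0 0;1 0.2 -0.3 0 0 0 0;1 0.2 -0.3 0 0 0 0"

```text
clock: 16.62
eef_pos: [0.5529, 0.0823, 0.2083]
tool_rot: [0.72, 0.694, -0.0, -0.001]
ft_force: [0.2, 0.4, -0.1]
grip_width: 0.0854
grasp_force: 0.0
```

Run:
```python
from h import *
im=bot.camera("top")[:,:,::-1]; im2=bot.camera("wrist")[:,:,::-1]
o=bot.get_obs();print(o["eef_pos"],o["clock"])
a=cv2.resize(im[140:270,90:330],(800,433),interpolation=2)
cv2.imwrite("pics/t3.png",a); cv2.imwrite("pics/w3.png",im2)
```

```text
[0.55222365 0.08366861 0.20847588] 16.7167
```

View pics/t3.png

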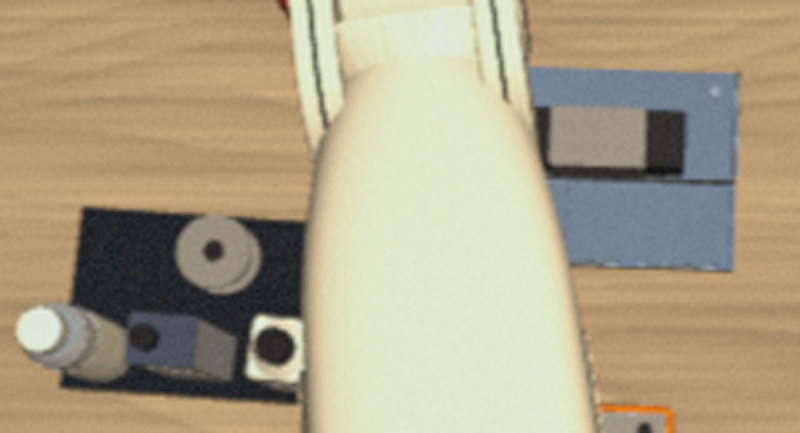

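The can, tin and bottle all stand upright on the mat at crop (80,340), (180,345) and (275,350). The pack is untouched, so I take it next.

>>> step_arm --targets "1 0.06 -0.07 0 0 0 0;1 0.11 -0.12 0 0 0 0;1 0.13 -0.14 -0.02 0 0 0;1 0.13 -0.14 -0.08 0 0 0;1 0.13 -0.14 -0.14 0 0 0;1 0.13 -0.14 -0.2 0 0 0;1 0.13 -0.14 -0.26 0 0 0;1 0.13 -0.14 -0.3 0 0 0;1 0.13 -0.14 -0.33 0 0 0;1 0.13 -0.14 -0.35 0 0 0"

```text
clock: 17.55
eef_pos: [0.6157, 0.0147, 0.0312]
tool_rot: [0.719, 0.695, -0.001, -0.002]
ft_force: [-0.4, 0.2, 0.2]
grip_width: 0.0853
grasp_force: 0.0
```

>>> step_arm --targets "1 0 0 -0.005 0 0 0;1 0 0 -0.01 0 0 0;1 0 0 -0.01 0 0 0"

```text
clock: 17.8
eef_pos: [0.6183, 0.0135, 0.0293]
tool_rot: [0.719, 0.695, 0.0, 0.0]
ft_force: [-1.1, 0.4, 0.2]
grip_width: 0.0855
grasp_force: 0.0
```

>>> step_arm --targets "-1 0 0 0 0 0 0;-1 0 0 0 0 0 0;-1 0 0 0 0 0 0;-1 0 0 0 0 0 0;-1 0 0 0 0 0 0;-1 0 0 0 0 0 0;-1 0 0 0 0 0 0;-1 0 0 0 0 0 0"

```text
clock: 18.47
eef_pos: [0.6186, 0.0127, 0.0298]
tool_rot: [0.72, 0.694, 0.001, 0.001]
ft_force: [-0.9, 0.0, 5.0]
grip_width: 0.043
grasp_force: 64.2
```

>>> step_arm --targets "-1 0 0 0.03 0 0 0;-1 0 0 0.08 0 0 0;-1 0 0 0.14 0 0 0;-1 0 0 0.2 0 0 0;-1 0 0 0.24 0 0 0;-1 0 0 0.24 0 0 0;-1 0 0 0.24 0 0 0"

```text
clock: 19.05
eef_pos: [0.6183, 0.0127, 0.1487]
tool_rot: [0.72, 0.694, 0.001, 0.001]
ft_force: [0.2, 0.9, -4.1]
grip_width: 0.0432
grasp_force: 63.4
```

Run:
```python
from h import *
cv2.imwrite("pics/w4.png",bot.camera("wrist")[:,:,::-1]); o=bot.get_obs();print(o["eef_pos"],o["tool_rot"],o["grip_width"],o["ft_force"],o["ft_torque"])
```

```text
[0.61701615 0.01275585 0.14692523] [ 0.71966844  0.69431689 -0.00086591 -0.00080544] 0.04286966619576234 [-0.89965402 -0.07311938 -3.54934712] [-0.00573367  0.01077574  0.00350515]
```

View pics/w4.png

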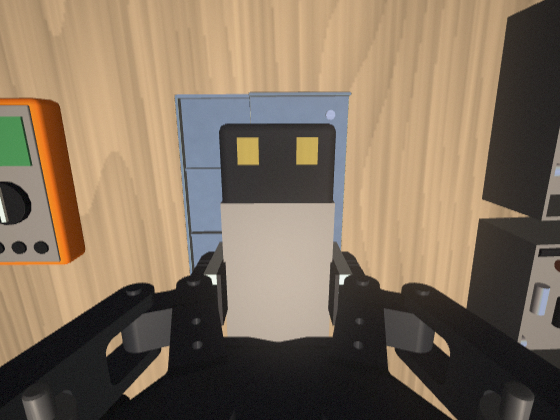

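The pack sits square in the grip, with its +y end at row 124, columns 221–335. Next I check the tray position in the scene view.

Run:
```python
from h import *
np.set_printoptions(precision=4,suppress=True)
for u in (222,334): print(ray("wrist",u,124,.1755))
im=cv2.imread("pics/scene0.png"); k=5
cr=cv2.resize(im[90:190,170:300],None,fx=k,fy=k,interpolation=2)
c0=np.array([.4999,-.2910]);th=.09
R=np.array([[np.cos(th),-np.sin(th)],[np.sin(th),np.cos(th)]])
t=cv2.imread("pics/top0.png"); ct=cv2.resize(t[190:270,345:445],None,fx=k,fy=k,interpolation=2)
for z,col in((.068,(0,0,255)),(.080,(0,255,0))):
    q=[np.r_[c0+R@np.array(p),z] for p in((.03,.073),(.03,-.073),(-.03,-.073),(-.03,.073))]
    for n,a,o in(("scene",cr,(170,90)),("top",ct,(345,190))):
        pts=np.int32([(proj(n,p)-o)*k for p in q]); cv2.polylines(a,[pts],True,col,1)
out=np.zeros((500,650+150,3),np.uint8); 
cv2.imwrite("pics/ov.png",np.hstack([cv2.resize(cr,(440,338)),cv2.resize(ct,(360,288)) if 0 else cv2.copyMakeBorder(cv2.resize(ct,(360,288)),0,50,0,0,0)]))
```

```text
[0.5998 0.0789 0.1755]
[0.6402 0.0774 0.1755]
```

View pics/ov.png

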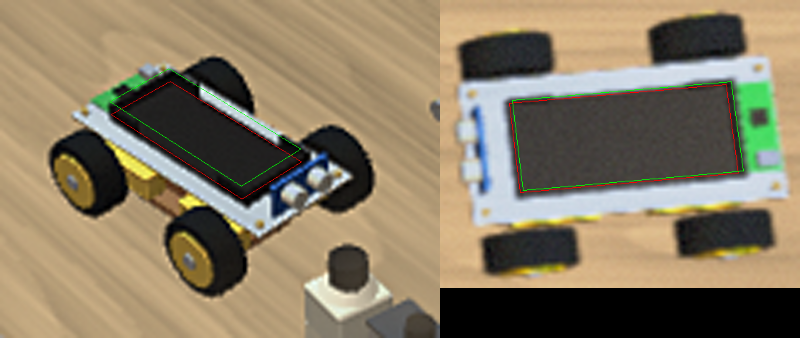

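>>> step_arm --targets "-1 -0.012 -0.03 0 0 0 0.02;-1 -0.035 -0.09 0 0 0 0.04;-1 -0.06 -0.155 0 0 0 0.06;-1 -0.085 -0.22 0 0 0 0.08;-1 -0.11 -0.285 0 0 0 0.1;-1 -0.135 -0.35 0 0 0 0.12;-1 -0.16 -0.415 0 0 0 0.14;-1 -0.185 -0.48 0 0 0 0.16;-1 -0.21 -0.545 0 0 0 0.16;-1 -0.228 -0.59 0 0 0 0.16"

```text
clock: 19.93
eef_pos: [0.5007, -0.2841, 0.1452]
tool_rot: [0.675, 0.737, -0.001, -0.003]
ft_force: [0.4, 0.0, -2.9]
grip_width: 0.043
grasp_force: 63.2
```

>>> step_arm --targets "-1 -0.006 -0.018 -0.02 0 0 0;-1 -0.006 -0.018 -0.04 0 0 0;-1 -0.006 -0.018 -0.06 0 0 0;-1 -0.006 -0.018 -0.06 0 0 0;-1 -0.006 -0.018 -0.06 0 0 0"

```text
clock: 20.35
eef_pos: [0.5001, -0.289, 0.1164]
tool_rot: [0.674, 0.739, -0.0, -0.002]
ft_force: [0.9, -1.1, -2.4]
grip_width: 0.0427
grasp_force: 63.2
```

Run:
```python
from h import *
im=bot.camera("scene")[:,:,::-1]; w=bot.camera("wrist")[:,:,::-1]
o=bot.get_obs();print(o["eef_pos"],o["tool_rot"],o["clock"],o["grasp_force"])
cv2.imwrite("pics/s5.png",np.hstack([cv2.resize(im[60:190,170:300],(400,400),interpolation=2),cv2.resize(w,(400,400))]))
```

```text
[ 0.50150289 -0.28989525  0.11837101] [ 6.73837665e-01  7.38879366e-01  4.63587086e-05 -2.84773331e-04] 20.45 63.183714151382446
```

View pics/s5.png

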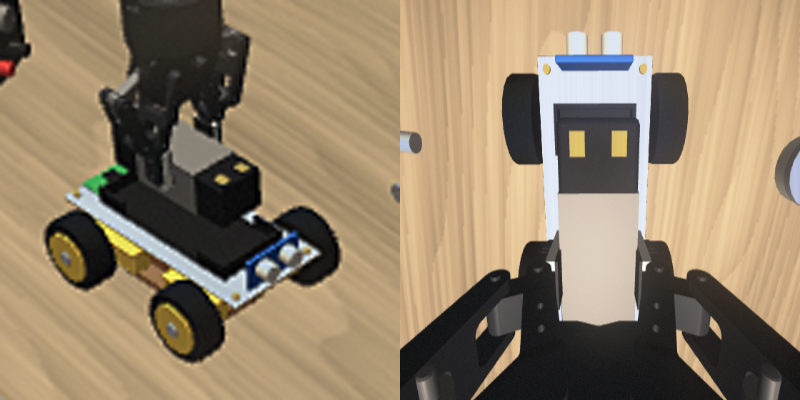

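The pack is above the tray and lined up in both views. Lowering.

>>> step_arm --targets "-1 0 0 -0.015 0 0 0;-1 0 0 -0.03 0 0 0;-1 0 0 -0.045 0 0 0;-1 0 0 -0.055 0 0 0;-1 0 0 -0.065 0 0 0;-1 0 0 -0.072 0 0 0;-1 0 0 -0.076 0 0 0;-1 0 0 -0.078 0 0 0;-1 0 0 -0.078 0 0 0;-1 0 0 -0.078 0 0 0"

```text
clock: 21.28
eef_pos: [0.5011, -0.2913, 0.0799]
tool_rot: [0.675, 0.738, 0.0, 0.0]
ft_force: [0.5, -0.2, -3.1]
grip_width: 0.0432
grasp_force: 63.2
```

>>> step_arm --targets "-1 0 0 -0.002 0 0 0;-1 0 0 -0.002 0 0 0;-1 0 0 -0.002 0 0 0"

```text
clock: 21.53
eef_pos: [0.501, -0.2913, 0.0788]
tool_rot: [0.675, 0.738, 0.0, 0.0]
ft_force: [0.1, 0.9, -2.6]
grip_width: 0.0431
grasp_force: 63.2
```

>>> step_arm --targets "-1 0 0 -0.002 0 0 0;-1 0 0 -0.003 0 0 0;-1 0 0 -0.003 0 0 0;1 0 0 -0.003 0 0 0;1 0 0 -0.003 0 0 0;1 0 0 -0.003 0 0 0;1 0 0 -0.003 0 0 0;1 0 0 -0.003 0 0 0"

```text
clock: 22.2
eef_pos: [0.5011, -0.2913, 0.0772]
tool_rot: [0.675, 0.738, 0.0, 0.0]
ft_force: [0.3, 0.1, -0.3]
grip_width: 0.0853
grasp_force: 0.0
```

>>> step_arm --targets "1 0 0 0.03 0 0 0;1 0 0 0.08 0 0 0;1 0 0 0.14 0 0 0;1 0 0 0.2 0 0 0;1 0 0 0.26 0 0 0;1 0 0.05 0.3 0 0 0;1 0 0.1 0.32 0 0 0;1 0 0.15 0.32 0 0 0;1 0 0.2 0.32 0 0 0"

```text
clock: 22.95
eef_pos: [0.5015, -0.1906, 0.2385]
tool_rot: [0.675, 0.738, 0.001, 0.001]
ft_force: [0.2, -0.0, -0.3]
grip_width: 0.0852
grasp_force: 0.0
```

Run:
```python
from h import *
im=bot.camera("scene")[:,:,::-1]; t=bot.camera("top")[:,:,::-1]
o=bot.get_obs();print(o["eef_pos"],o["tool_rot"],o["clock"])
cv2.imwrite("pics/s6.png",np.hstack([cv2.resize(im[90:190,170:300],(390,300),interpolation=2),cv2.resize(t[190:270,345:445],(375,300),interpolation=2)]))
```

```text
[ 0.50091993 -0.18825212  0.23780516] [ 6.73139940e-01  7.39514932e-01  5.29185995e-04 -7.49376184e-05] 23.05
```

View pics/s6.png

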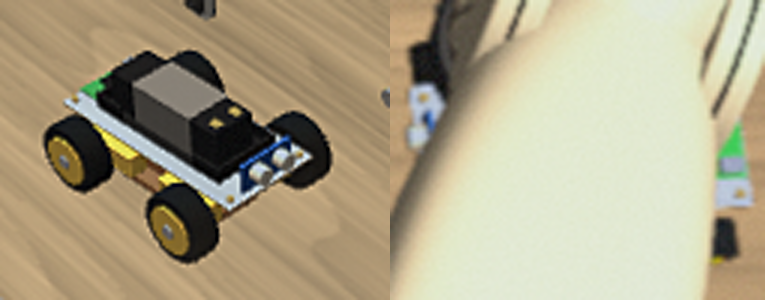

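The pack sits level in the tray. Now the containers go back, bottle first.

>>> step_arm --targets "1 -0.094 0.841 0 0 0 -0.16;1 -0.094 0.841 0 0 0 -0.16;1 -0.094 0.841 0 0 0 -0.16;1 -0.094 0.841 0 0 0 -0.16;1 -0.094 0.841 0 0 0 -0.16;1 -0.094 0.841 0 0 0 -0.16;1 -0.094 0.841 0 0 0 -0.16;1 -0.094 0.841 0 0 0 -0.16;1 -0.094 0.841 0 0 0 -0.16;1 -0.094 0.841 0 0 0 -0.16"

```text
clock: 23.88
eef_pos: [0.4549, 0.2216, 0.2372]
tool_rot: [0.72, 0.694, 0.0, 0.0]
ft_force: [0.6, -1.0, -0.4]
grip_width: 0.0856
grasp_force: 0.0
```

>>> step_arm --targets "1 0 0 0 0 0 0;1 0 0 0 0 0 0;1 0 0 0 0 0 0;1 0 0 0 0 0 0"

```text
clock: 24.22
eef_pos: [0.4553, 0.2189, 0.237]
tool_rot: [0.72, 0.694, -0.0, 0.0]
ft_force: [-0.0, -0.3, -0.5]
grip_width: 0.0851
grasp_force: 0.0
```

>>> step_arm --targets "1 -0.003 0.027 0 0 0 0;1 -0.003 0.027 -0.06 0 0 0;1 -0.003 0.027 -0.12 0 0 0;1 -0.003 0.027 -0.18 0 0 0;1 -0.003 0.027 -0.23 0 0 0;1 -0.003 0.027 -0.27 0 0 0;1 -0.003 0.027 -0.3 0 0 0;1 -0.003 0.027 -0.318 0 0 0;1 -0.003 0.027 -0.318 0 0 0;1 -0.003 0.027 -0.318 0 0 0"

```text
clock: 25.05
eef_pos: [0.4539, 0.2326, 0.0783]
tool_rot: [0.72, 0.694, -0.0, -0.0]
ft_force: [-0.6, -0.2, 1.0]
grip_width: 0.0853
grasp_force: 0.0
```

>>> step_arm --targets "-1 0 0 0 0 0 0;-1 0 0 0 0 0 0;-1 0 0 0 0 0 0;-1 0 0 0 0 0 0;-1 0 0 0 0 0 0;-1 0 0 0 0 0 0;-1 0 0 0 0 0 0;-1 0 0 0 0 0 0"

```text
clock: 25.72
eef_pos: [0.4541, 0.2341, 0.0795]
tool_rot: [0.72, 0.694, 0.001, 0.0]
ft_force: [-1.4, -0.5, 6.1]
grip_width: 0.0441
grasp_force: 59.3
```

>>> step_arm --targets "-1 0 0 0.04 0 0 0;-1 0 0 0.1 0 0 0;-1 0 0 0.16 0 0 0;-1 0.01 -0.03 0.16 0 0 0;-1 0.03 -0.09 0.16 0 0 0;-1 0.05 -0.15 0.16 0 0 0;-1 0.07 -0.21 0.16 0 0 0;-1 0.09 -0.27 0.16 0 0 0;-1 0.11 -0.33 0.16 0 0 0;-1 0.13 -0.39 0.16 0 0 0"

```text
clock: 26.55
eef_pos: [0.5185, 0.0373, 0.1581]
tool_rot: [0.719, 0.695, -0.0, -0.0]
ft_force: [0.3, 0.1, -1.5]
grip_width: 0.044
grasp_force: 60.1
```

>>> step_arm --targets "-1 0.02 -0.06 0 0 0 0;-1 0.04 -0.11 0 0 0 0;-1 0.06 -0.15 0 0 0 0;-1 0.075 -0.175 0 0 0 0;-1 0.082 -0.186 0 0 0 0;-1 0.082 -0.186 -0.03 0 0 0;-1 0.082 -0.186 -0.07 0 0 0;-1 0.082 -0.186 -0.11 0 0 0;-1 0.082 -0.186 -0.14 0 0 0;-1 0.082 -0.186 -0.15 0 0 0"

```text
clock: 27.38
eef_pos: [0.5572, -0.053, 0.0803]
tool_rot: [0.719, 0.695, -0.002, -0.002]
ft_force: [-0.0, 0.4, -2.0]
grip_width: 0.0439
grasp_force: 60.2
```

>>> step_arm --targets "-1 0 0 -0.002 0 0 0;-1 0 0 -0.004 0 0 0;-1 0 0 -0.005 0 0 0;-1 0 0 -0.005 0 0 0"

```text
clock: 27.72
eef_pos: [0.5603, -0.0542, 0.0818]
tool_rot: [0.72, 0.694, 0.001, 0.001]
ft_force: [0.2, -0.1, -2.1]
grip_width: 0.0441
grasp_force: 60.2
```

>>> step_arm --targets "-1 0 0 -0.002 0 0 0;-1 0 0 -0.004 0 0 0;-1 0 0 -0.005 0 0 0;-1 0 0 -0.005 0 0 0;1 0 0 -0.005 0 0 0;1 0 0 -0.005 0 0 0;1 0 0 -0.005 0 0 0;1 0 0 -0.005 0 0 0;1 0 0 0.03 0 0 0;1 0 0 0.1 0 0 0"

```text
clock: 28.55
eef_pos: [0.5557, -0.054, 0.1264]
tool_rot: [0.72, 0.694, -0.003, -0.004]
ft_force: [-0.7, -0.0, -0.5]
grip_width: 0.0854
grasp_force: 0.0
```

>>> step_arm --targets "1 0 0 0.06 0 0 0;1 0 0 0.13 0 0 0;1 0 0 0.18 0 0 0;1 -0.1 0.5 0.18 0 0 0;1 -0.1 0.5 0.18 0 0 0;1 -0.1 0.5 0.18 0 0 0;1 -0.1 0.5 0.18 0 0 0;1 -0.1 0.5 0.18 0 0 0;1 -0.1 0.5 0.18 0 0 0;1 -0.1 0.5 0.18 0 0 0"

```text
clock: 29.38
eef_pos: [0.5078, 0.2017, 0.2204]
tool_rot: [0.717, 0.697, 0.001, -0.001]
ft_force: [1.1, -0.1, -0.7]
grip_width: 0.085
grasp_force: 0.0
```

>>> step_arm --targets "1 -0.1 0.2 0 0 0 0;1 -0.1 0.2 0 0 0 0;1 -0.1 0.2 0 0 0 0;1 -0.1 0.2 0 0 0 0;1 -0.1 0.2 0 0 0 0;1 -0.1 0.2 0 0 0 0"

```text
clock: 29.88
eef_pos: [0.4596, 0.2952, 0.2204]
tool_rot: [0.72, 0.694, -0.0, 0.0]
ft_force: [-0.5, -0.1, 0.1]
grip_width: 0.0851
grasp_force: 0.0
```

>>> step_arm --targets "1 -0.004 0.027 0 0 0 0;1 -0.004 0.027 -0.06 0 0 0;1 -0.004 0.027 -0.12 0 0 0;1 -0.004 0.027 -0.17 0 0 0;1 -0.004 0.027 -0.22 0 0 0;1 -0.004 0.027 -0.26 0 0 0;1 -0.004 0.027 -0.28 0 0 0;1 -0.004 0.027 -0.284 0 0 0;1 -0.004 0.027 -0.284 0 0 0"

```text
clock: 30.63
eef_pos: [0.4578, 0.3086, 0.0784]
tool_rot: [0.72, 0.694, -0.0, -0.0]
ft_force: [-0.6, -0.6, 0.8]
grip_width: 0.0854
grasp_force: 0.0
```

>>> step_arm --targets "-1 0 0 0 0 0 0;-1 0 0 0 0 0 0;-1 0 0 0 0 0 0;-1 0 0 0 0 0 0;-1 0 0 0 0 0 0;-1 0 0 0 0 0 0;-1 0 0 0 0 0 0;-1 0 0 0 0 0 0"

```text
clock: 31.3
eef_pos: [0.4583, 0.3097, 0.0799]
tool_rot: [0.72, 0.694, 0.001, 0.0]
ft_force: [-0.2, 0.5, 6.1]
grip_width: 0.0336
grasp_force: 59.9
```

>>> step_arm --targets "-1 0 0 0.04 0 0 0;-1 0 0 0.1 0 0 0;-1 0 0 0.16 0 0 0;-1 0.01 -0.03 0.16 0 0 0;-1 0.03 -0.09 0.16 0 0 0;-1 0.05 -0.15 0.16 0 0 0;-1 0.07 -0.21 0.16 0 0 0;-1 0.09 -0.27 0.16 0 0 0;-1 0.11 -0.33 0.16 0 0 0;-1 0.13 -0.39 0.16 0 0 0"

```text
clock: 32.13
eef_pos: [0.5219, 0.1126, 0.1578]
tool_rot: [0.72, 0.694, -0.001, -0.001]
ft_force: [0.4, 0.8, -2.1]
grip_width: 0.0334
grasp_force: 59.6
```

>>> step_arm --targets "-1 0.02 -0.06 0 0 0 0;-1 0.04 -0.12 0 0 0 0;-1 0.06 -0.17 0 0 0 0;-1 0.072 -0.2 0 0 0 0;-1 0.078 -0.215 0 0 0 0;-1 0.078 -0.215 -0.03 0 0 0;-1 0.078 -0.215 -0.07 0 0 0;-1 0.078 -0.215 -0.11 0 0 0;-1 0.078 -0.215 -0.14 0 0 0;-1 0.078 -0.215 -0.15 0 0 0"

```text
clock: 32.97
eef_pos: [0.5586, 0.0073, 0.0803]
tool_rot: [0.719, 0.695, -0.002, -0.002]
ft_force: [-0.6, 0.4, -3.3]
grip_width: 0.0334
grasp_force: 59.6
```

>>> step_arm --targets "-1 0 0 -0.002 0 0 0;-1 0 0 -0.004 0 0 0;-1 0 0 -0.006 0 0 0;-1 0 0 -0.007 0 0 0;-1 0 0 -0.007 0 0 0;-1 0 0 -0.007 0 0 0"

```text
clock: 33.47
eef_pos: [0.5619, 0.0067, 0.0808]
tool_rot: [0.72, 0.694, 0.0, 0.0]
ft_force: [-0.1, 0.0, -1.6]
grip_width: 0.0337
grasp_force: 59.7
```

Next I release the tin, then go for the can.

>>> step_arm --targets "-1 0 0 -0.002 0 0 0;-1 0 0 -0.003 0 0 0;-1 0 0 -0.003 0 0 0;1 0 0 -0.003 0 0 0;1 0 0 -0.003 0 0 0;1 0 0 -0.003 0 0 0;1 0 0 -0.003 0 0 0;1 0 0 0.03 0 0 0;1 0 0 0.1 0 0 0"

```text
clock: 34.22
eef_pos: [0.5576, 0.0066, 0.1258]
tool_rot: [0.72, 0.694, -0.004, -0.004]
ft_force: [1.0, -0.2, -0.4]
grip_width: 0.085
grasp_force: 0.0
```

>>> step_arm --targets "1 0 0 0.06 0 0 0;1 0 0 0.13 0 0 0;1 0 0 0.18 0 0 0;1 -0.1 0.5 0.2 0 0 0;1 -0.1 0.5 0.2 0 0 0;1 -0.1 0.5 0.2 0 0 0;1 -0.1 0.5 0.2 0 0 0;1 -0.1 0.5 0.2 0 0 0;1 -0.1 0.5 0.2 0 0 0;1 -0.1 0.5 0.2 0 0 0"

```text
clock: 35.05
eef_pos: [0.5098, 0.263, 0.2301]
tool_rot: [0.717, 0.697, 0.001, -0.001]
ft_force: [-0.5, -0.1, 0.4]
grip_width: 0.0853
grasp_force: 0.0
```

>>> step_arm --targets "1 -0.09 0.23 0 0 0 0;1 -0.09 0.23 0 0 0 0;1 -0.09 0.23 0 0 0 0;1 -0.09 0.23 0 0 0 0;1 -0.09 0.23 0 0 0 0;1 -0.09 0.23 0 0 0 0"

```text
clock: 35.55
eef_pos: [0.4664, 0.3714, 0.2297]
tool_rot: [0.719, 0.695, -0.0, 0.0]
ft_force: [0.4, -0.5, -0.6]
grip_width: 0.0854
grasp_force: 0.0
```

>>> step_arm --targets "1 -0.005 0.025 0 0 0 0;1 -0.005 0.025 -0.06 0 0 0;1 -0.005 0.025 -0.12 0 0 0;1 -0.005 0.025 -0.17 0 0 0;1 -0.005 0.025 -0.22 0 0 0;1 -0.005 0.025 -0.26 0 0 0;1 -0.005 0.025 -0.28 0 0 0;1 -0.005 0.025 -0.284 0 0 0;1 -0.005 0.025 -0.284 0 0 0"

```text
clock: 36.3
eef_pos: [0.4643, 0.3836, 0.088]
tool_rot: [0.72, 0.694, -0.0, -0.0]
ft_force: [-0.1, 1.0, -0.2]
grip_width: 0.0858
grasp_force: 0.0
```

>>> step_arm --targets "-1 0 0 0 0 0 0;-1 0 0 0 0 0 0;-1 0 0 0 0 0 0;-1 0 0 0 0 0 0;-1 0 0 0 0 0 0;-1 0 0 0 0 0 0;-1 0 0 0 0 0 0;-1 0 0 0 0 0 0"

```text
clock: 36.97
eef_pos: [0.4643, 0.3849, 0.09]
tool_rot: [0.72, 0.694, 0.001, -0.0]
ft_force: [-1.6, -0.5, 5.8]
grip_width: 0.0444
grasp_force: 60.5
```

>>> step_arm --targets "-1 0 0 0.04 0 0 0;-1 0 0 0.1 0 0 0;-1 0 0 0.16 0 0 0;-1 0.01 -0.03 0.16 0 0 0;-1 0.03 -0.09 0.16 0 0 0;-1 0.05 -0.15 0.16 0 0 0;-1 0.07 -0.21 0.16 0 0 0;-1 0.09 -0.27 0.16 0 0 0;-1 0.11 -0.33 0.16 0 0 0;-1 0.13 -0.39 0.16 0 0 0"

```text
clock: 37.8
eef_pos: [0.5286, 0.187, 0.1671]
tool_rot: [0.72, 0.694, -0.001, -0.0]
ft_force: [0.3, -0.3, -3.0]
grip_width: 0.0446
grasp_force: 62.1
```

>>> step_arm --targets "-1 0.02 -0.06 0 0 0 0;-1 0.04 -0.12 0 0 0 0;-1 0.06 -0.18 0 0 0 0;-1 0.07 -0.22 0 0 0 0;-1 0.075 -0.239 0 0 0 0;-1 0.075 -0.239 -0.03 0 0 0;-1 0.075 -0.239 -0.07 0 0 0;-1 0.075 -0.239 -0.11 0 0 0;-1 0.075 -0.239 -0.14 0 0 0;-1 0.075 -0.239 -0.15 0 0 0"

```text
clock: 38.63
eef_pos: [0.5637, 0.0697, 0.09]
tool_rot: [0.719, 0.695, -0.002, -0.002]
ft_force: [-7.6, -0.8, 23.1]
grip_width: 0.0443
grasp_force: 64.6
```

>>> step_arm --targets "-1 0 0 -0.002 0 0 0;-1 0 0 -0.004 0 0 0;-1 0 0 -0.006 0 0 0;-1 0 0 -0.008 0 0 0;-1 0 0 -0.008 0 0 0;-1 0 0 -0.008 0 0 0"

```text
clock: 39.13
eef_pos: [0.5671, 0.0698, 0.09]
tool_rot: [0.72, 0.694, 0.001, 0.0]
ft_force: [0.4, -0.0, 0.0]
grip_width: 0.0446
grasp_force: 62.5
```

>>> step_arm --targets "-1 0 0 -0.001 0 0 0;1 0 0 -0.001 0 0 0;1 0 0 -0.001 0 0 0;1 0 0 -0.001 0 0 0;1 0 0 -0.001 0 0 0;1 0 0 0.03 0 0 0;1 0 0 0.1 0 0 0;1 0 0 0.18 0 0 0;1 0 0 0.25 0 0 0"

```text
clock: 39.88
eef_pos: [0.5662, 0.0696, 0.2157]
tool_rot: [0.72, 0.694, -0.0, -0.0]
ft_force: [1.1, 0.3, -0.0]
grip_width: 0.0854
grasp_force: 0.0
```

>>> step_arm --targets "1 -0.2 0.45 0.06 0 0 0;1 -0.2 0.45 0.06 0 0 0;1 -0.2 0.45 0.06 0 0 0;1 -0.2 0.45 0.06 0 0 0;1 -0.2 0.45 0.06 0 0 0;1 -0.2 0.45 0.06 0 0 0;1 -0.2 0.45 0.06 0 0 0;1 -0.2 0.45 0.06 0 0 0"

```text
clock: 40.55
eef_pos: [0.4656, 0.2967, 0.2443]
tool_rot: [0.718, 0.696, 0.0, 0.0]
ft_force: [0.7, -0.6, -0.4]
grip_width: 0.0853
grasp_force: 0.0
```

Run:
```python
from h import *
t=bot.camera("top")[:,:,::-1]
cv2.imwrite("pics/t7.png",t); a=cv2.imread("pics/top0.png")
print(bot.get_obs()["clock"])
cv2.imwrite("pics/f.png",np.vstack([cv2.resize(x[140:250,225:445],(600,300),interpolation=2) for x in (a,t)]))
```

```text
40.6
```

View pics/f.png

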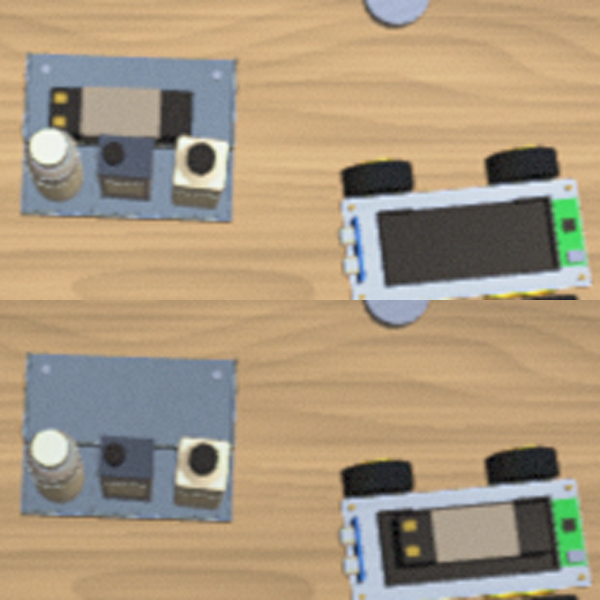

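The before/after view shows the can (50,450), tin (125,465) and bottle (202,465) within a few pixels of where they started. The pack lies in the tray at (470,530), and nothing touches the robot.

```bash
python3 -c "
from workcell import bot
print(bot.job_done())"
```

```text
the job is handed in; nothing more can be done
None
```

I handed the job in at about 41 s of the 147 s allowed: the battery pack is seated in the rover's tray, and the can, tin and bottle stand upright in their own pockets, as the last top view shows; no verdict came back.

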